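# Switch the desk to the third computer and hold the selector in

## Robot

A 7-joint arm with a two-finger parallel gripper is mounted at the origin on a cart in front of the work surface, level with it; the furniture and walls round the work are solid. World frame = base frame: x ahead of the robot, y to its left, z up, the work surface at z = 0. Lengths are in m, angles in rad, forces in N, time in s.
With the tool pointing down it reaches from about 0.425 to 0.925 m from the base axis. Payload 6.8 kg.
Tool frame: the origin (TCP) lies on the front face of the gripper's body, between the roots of the fingers; the fingertips stand 73 mm ahead of it and the grasp point (between the pads) lies 54 mm ahead of it (tcp_to_tips is the distance from the TCP to the fingertips, in m); z points along the fingers, x is the direction in which the jaws open and shut, and the axes are right-handed (so a half turn about z gives the same grasp; the last joint's range is limited). The gripper opens to 85 mm and grips with 20 to 120 N. Pads are 22 mm wide; open, the fingers measure 114 mm over their backs; the gripper's body (76 mm by 85 mm) begins 54 mm behind the grasp point. The pads swing forward as they close: fully open they stand 13 mm farther back than shut.
Start: joints at [1.038, 0.477, 0.022, 1.555, -0.011, 1.109, -0.083], TCP at [0.278, -0.615, 0.304] pointing down, gripper open.
Joint ranges: [-2.96, 2.96], [-0.34, 2.1], [-1.41, 1.46], [0.24, 2.44], [-1.37, 4.51], [0.17, 1.92], [-2.96, 2.96]. Speed limits (rad/s): [2.39, 2.39, 3.14, 3.14, 3.14, 3.14, 3.14].

## Interface

Orientations are given as a unit quaternion [w, x, y, z].
In Python, from station import get_obs, read_camera, hand_in, look_for, silhouettes, tcp_to_tips gives the robot as it stands. The module is installed in compiled form; this text tells all that it offers.
- The arm moves only by the tool apply_moves, never from a script. Its argument "moves" is a list of rows, each a list of 3 entries, a list of its own where there are three numbers: the shift along the tool's x, y, z in units of 25 mm (1.0 is 25 mm), then the turn, a rotation vector about the tool's x, y, z in units of 10 degrees (1.0 is 10 degrees), then the gripper's target within -1 to 1 (fully open at 1, half-way at 0, shut at -1). In form: [[[dx, dy, dz], [rx, ry, rz], jaw], ...]. A call has 1 to 20 rows; each row is the pose to reach, as a shift and turn from the pose commanded when the call began, along the tool's axes at that moment; what a row does not reach only later rows make up. A row lasts 1/8 s, in which the tool goes at most 62.5 mm and 10.7 degrees, less where a joint would pass 70% of its speed; a pose out of reach is approached as far as the arm can. A call with a gripper value outside its range is refused whole. The fingers move at their own pace and stop on an object; "force" is the grip in N (left out, the last holds). Time passes only in rows, so rows that repeat a pose let the fingers close. It gives the time, the measured TCP pose, the force and the opening at its end, in the units of the state.
- get_obs(): the state, without advancing time (a new reading comes with each control period).
- read_camera(name): name is "scene" or "top" or "wrist"; returns a dict with "color" (420x560x3 uint8, red, green, blue), "mtx" (3x3 intrinsics, pixels), "eye" and "rotation" of the camera in the world; the wrist camera has in their place "hand_eye" (4x4, takes a point from camera to tool coordinates, whose origin is the TCP and whose axes are the tool frame's). Camera axes: x right, y up, looking along -z (the intrinsics and any distortion apply to the point x, -y, -z); pixel columns grow to the right and rows downward; lengths in m; the calibration is good to about 2 mm. A picture is of the moment at which its call begins: read the wrist's pose just before it. There is no depth.
- hand_in(): hands the job in, once; it reports no verdict.
Trained networks look in the newest picture that a camera, given by its name, has taken for a name from the list of things; names that differ only in an ending like _2 or _b are one class to them, and where a whole thing is asked for, a point or a joint stands for the part that bears it (a point fixed in the world has none). Each returns a list of dicts, best first, with "conf" (0 to 1); they miss things now and then, are a little off and sometimes report something else, mostly with a low value. They report only what shows in the picture. A call takes as long as a camera call. They do not tell look-alikes from the thing itself.
- look_for(camera, query): "pixel" ([row, column] in pixels, amid what is visible of it).
- silhouettes(camera, query): "mask" (420x560 bool, what is visible of it) and "pixel" ([row, column] in pixels, amid what is visible of it).
The state is a dict: "t": time; "q": joint angles; "joint_vel": joint speeds; "joint_torque": joint torques, N m; "eef_pos": TCP position; "tool_rot": TCP orientation; "contact_force": force on the tool from outside, world axes, zero at the start; "torque": the same for the moment, N m; "gripper_width": opening from 0.0 (shut) to 1.0 (fully open).
Only numpy, scipy, OpenCV 4.12 (cv2) and the standard library are available. Lean on these libraries where they do the work, as an engineer would, in place of code of your own. Each camera call takes 0.05 s, during which the arm holds its last target.

## Task

Put the screens on the third computer with the push knob on top of the computer switch box. Its pointer was refitted askew and cannot be trusted, so, without pushing the knob in yet, turn it anticlockwise until you feel it come up against its end stop (off), then turn it clockwise and stop in the third click. There push the knob fully in and finish like that, still gripping it and holding it pressed in at the third click, with the things round the box left where they stand.

Things in the scene. Friction and masses are not known exactly. Their poses are not given: they have to be found in the camera images.
- switch_box: Flat grey metal box with black frames front and back, 120 deep x 180 wide x 44 mm high, fixed to the worktop; six small lamp windows in its front, vent slots in the left half of its lid, leads at the back. Origin at the centre of its underside, x to the back, y to the left, z up. The knob stands on the lid at x = 0, y = -35 mm.
- knob: Round black fluted knob, 40 mm across, 28 mm high, axis vertical, a dark metal disc and an 11 mm white pointer line (its -x axis) on top; may be grasped round its sides any way round. While out, its underside is 6.5 mm above the lid. Origin on its axis, level with the lid (44 mm above the worktop) while out; moves down with it. The pointer's direction at the end stop varies by up to 1 rad either way.
- knob_top (a point): Centre of the knob's top face, 78.5 mm above the worktop while the knob is out. Leaving a notch takes about 0.25 N m; this falls to nothing at the hump halfway, past which the ball pulls the knob on into the next notch, just as strongly. The end stop is rigid: there the torque climbs past 0.6 N m.
- selector (a joint): Turn of the knob: 0 = hard against the end stop (off), itself the first resting notch; grows clockwise seen from above, to another hard stop at 2.356 rad. A sprung ball clicks into a notch every 0.393 rad (22.5 degrees): first click at 0.393, second 0.785, third 1.178, sixth and last 2.356. It starts in any notch from the second to the fifth click.
- press (a joint): How far the knob is pushed in: 0 = out, 0.005 m = fully in; a spring brings it back out when let go. It takes about 6 N to start and 9 N to push fully in.
- mouse: Black computer mouse, 78 x 102 x 43 mm, loose, to the right of the box; origin at the centre of its underside
- glue_stick: Standing glue stick, 27 mm round, 96 mm high, loose, to the left of the box; origin at the centre of its foot
- pencil: Green pencil, 7 x 123 mm, lying loose in front of the box; origin at the centre of its underside
Things that resemble listed ones, but are neither listed nor needed, are in the scene too. Several things look just like the glue_stick: the one meant starts farthest to the robot's left.

How it is judged:
By the outcome, as a careful person would: the job done as asked, in the order asked, and still so for the second after the job is handed in, while the arm keeps its last pose, push and grip.
It also fails if it takes over 64 s, if anything falls off the work surface, if the arm or the gripper's body presses on something with over 40 N, if the wrist force passes 120 N, or if a joint passes its speed limit or range.

## Working session

There is one attempt and no reset: what is moved stays moved. The work goes in short steps, Python scripts to look and compute and a tool call to move; the robot and the scene stay as the last step left them, time stands still between calls to the robot, and variables do not carry over. Pictures are saved under pics/ and viewed, and the job is handed in when it is done.

Besides the shell and the picture viewer there is one more tool, called after "Request:" as name([rows], argument=value, ...), one row to a line, values as JSON. apply_moves: Moves the arm, as the interface text tells. Its arguments: {"type":"object","properties":{"moves":{"type":"array"},"force":{"type":"number"}},"required":["moves"]}

```bash
mkdir -p pics
cat > h.py <<'E'
import numpy as np,cv2
from station import *
def save(n,f):
    c=read_camera(n); cv2.imwrite(f,cv2.cvtColor(c['color'],cv2.COLOR_RGB2BGR)); return c
def ray(c,pix,z):
    r,co=pix; M=c['mtx']; d=np.array([(co-M[0][2])/M[0][0],-(r-M[1][2])/M[1][1],-1.])
    d=np.array(c['rotation'])@d; e=np.array(c['eye']); return e+d*(z-e[2])/d[2]
E
python3 - <<'E'
from h import *
o=get_obs();print({k:np.round(v,3) for k,v in o.items()})
for n in('scene','top','wrist'):
    c=save(n,f'pics/{n}0.png'); print({k:np.round(v,3).tolist() for k,v in c.items() if k!='color'})
    for q in('knob','knob_top','switch_box','mouse','glue_stick','pencil'):
        for d in look_for(n,q): print(n,q,d['pixel'],d['conf'], ray(c,d['pixel'],.0785 if 'knob' in q else 0.02).round(3) if n!='wrist' else '')
E
```

```text
{'t': np.float64(0.0), 'q': array([ 1.038,  0.478,  0.022,  1.556, -0.012,  1.109, -0.083]), 'joint_vel': array([-0.002,  0.002, -0.001, -0.002, -0.001, -0.   ,  0.   ]), 'joint_torque': array([ 0.0000e+00, -5.9645e+01,  1.6090e+00, -2.8120e+01,  1.3000e-02,
        9.0000e-03, -0.0000e+00]), 'eef_pos': array([ 0.278, -0.615,  0.303]), 'tool_rot': array([-0.   ,  0.84 , -0.542, -0.001]), 'contact_force': array([ 0.563, -0.942,  0.545]), 'torque': array([-0.02 , -0.027,  0.019]), 'gripper_width': np.float64(0.998)}
{'mtx': [[424.793, 0.0, 281.962], [0.0, 424.793, 212.952], [0.0, 0.0, 1.0]], 'eye': [0.184, -0.361, 0.65], 'rotation': [0.852, 0.38, -0.139, -0.333]}Traceback (most recent call last):
  File "<stdin>", line 6, in <module>
  File "h.py", line 7, in ray
    d=np.array(c['rotation'])@d; e=np.array(c['eye']); return e+d*(z-e[2])/d[2]
      ~~~~~~~~~~~~~~~~~~~~~~~^~
ValueError: matmul: Input operand 1 has a mismatch in its core dimension 0, with gufunc signature (n?,k),(k,m?)->(n?,m?) (size 3 is different from 4)
```

```bash
cat > h.py <<'E'
import numpy as np,cv2
from scipy.spatial.transform import Rotation as R
from station import *
def rot(q): return R.from_quat(np.roll(np.array(q,float),-1)).as_matrix()
def save(n,f):
    o=get_obs()
    c=dict(read_camera(n)); cv2.imwrite(f,cv2.cvtColor(c['color'],cv2.COLOR_RGB2BGR))
    if 'hand_eye' in c:
        T=np.eye(4);T[:3,:3]=rot(o['tool_rot']);T[:3,3]=o['eef_pos'];T=T@np.array(c['hand_eye']);c['R']=T[:3,:3];c['eye']=T[:3,3]
    else: c['R']=rot(c['rotation'])
    return c
def ray(c,pix,z):
    r,co=pix; M=c['mtx']; d=np.array([(co-M[0][2])/M[0][0],-(r-M[1][2])/M[1][1],-1.])
    d=c['R']@d; e=np.array(c['eye']); return e+d*(z-e[2])/d[2]
E
python3 - <<'E'
from h import *
for n in('scene','top','wrist'):
    c=save(n,f'pics/{n}0.png'); print({k:np.round(v,3).tolist() for k,v in c.items() if k!='color'})
    for q in('knob','knob_top','switch_box','mouse','glue_stick','pencil'):
        for d in look_for(n,q): print(n,q,np.round(d['pixel'],1),round(d['conf'],2), ray(c,d['pixel'],.0785 if 'knob' in q else 0.02).round(3))
E
```

```text
{'mtx': [[424.793, 0.0, 281.962], [0.0, 424.793, 212.952], [0.0, 0.0, 1.0]], 'eye': [0.184, -0.361, 0.65], 'rotation': [0.852, 0.38, -0.139, -0.333], 'R': [[0.739, 0.461, -0.49], [-0.673, 0.489, -0.555], [-0.016, 0.74, 0.672]]}
scene knob [240.5 239.8] 0.77 [0.492 0.108 0.079]
scene knob_top [240.8 242.8] 0.61 [0.496 0.104 0.079]
scene switch_box [247.5 226.9] 0.63 [0.493 0.159 0.02 ]
scene mouse [290.3 304.2] 0.91 [ 0.532 -0.025  0.02 ]
scene glue_stick [330.4 287.4] 0.95 [ 0.452 -0.066  0.02 ]
scene glue_stick [209.2 181.7] 0.67 [0.489 0.323 0.02 ]
scene glue_stick [305.3 265.1] 0.65 [ 0.458 -0.001  0.02 ]
scene pencil [286.6 207.5] 0.46 [0.406 0.103 0.02 ]
{'mtx': [[455.881, 0.0, 282.789], [0.0, 455.881, 204.044], [0.0, 0.0, 1.0]], 'eye': [0.415, 0.105, 0.998], 'rotation': [-0.694, -0.078, 0.077, 0.712], 'R': [[-0.025, 0.976, -0.218], [-1.0, -0.025, 0.002], [-0.003, 0.218, 0.976]]}
top knob [260.9 273.7] 0.82 [0.504 0.124 0.079]
top knob [261.3 255.8] 0.32 [0.504 0.16  0.079]
top knob_top [262.1 279.2] 0.66 [0.501 0.113 0.079]
top switch_box [260.7 255.8] 0.56 [0.511 0.164 0.02 ]
top mouse [246.9 332.4] 0.85 [ 0.536 -0.001  0.02 ]
top glue_stick [290.1 341.6] 0.76 [ 0.444 -0.016  0.02 ]
top glue_stick [279.8 201.3] 0.64 [0.473 0.28  0.02 ]
top glue_stick [292.3 374.9] 0.59 [ 0.438 -0.086  0.02 ]
top pencil [307.3 272.8] 0.75 [0.413 0.13  0.02 ]
top pencil [245.  333.9] 0.31 [ 0.54  -0.005  0.02 ]
{'mtx': [[293.394, 0.0, 280.959], [0.0, 293.394, 209.323], [0.0, 0.0, 1.0]], 'hand_eye': [[1.0, -0.0, -0.0, -0.002], [-0.0, -0.954, -0.299, -0.076], [-0.0, 0.299, -0.954, -0.07], [0.0, 0.0, 0.0, 1.0]], 'R': [[0.412, 0.869, 0.272], [-0.911, 0.394, 0.123], [0.0, -0.299, 0.954]], 'eye': [0.347, -0.582, 0.374]}
```

View pics/scene0.png

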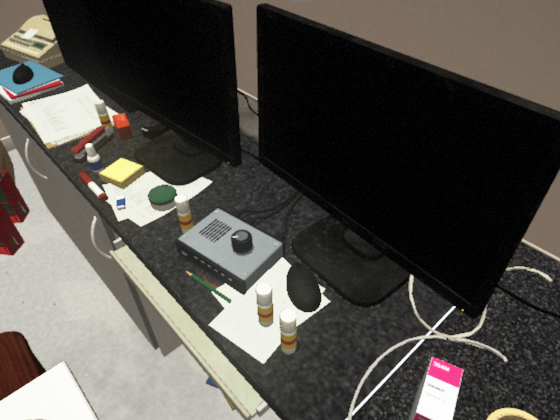

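View pics/top0.png

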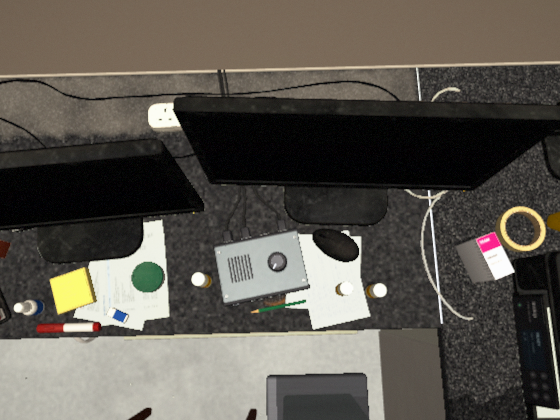

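View crop.

Run:
```python
from h import *
a=cv2.imread('pics/top0.png')[215:320,190:390];cv2.imwrite('pics/tc.png',cv2.resize(a,None,fx=4,fy=4,interpolation=cv2.INTER_CUBIC))
a=cv2.imread('pics/scene0.png')[190:360,150:350];cv2.imwrite('pics/sc.png',cv2.resize(a,None,fx=3.5,fy=3.5,interpolation=cv2.INTER_CUBIC))
```

```text
(no output)
```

View pics/tc.png

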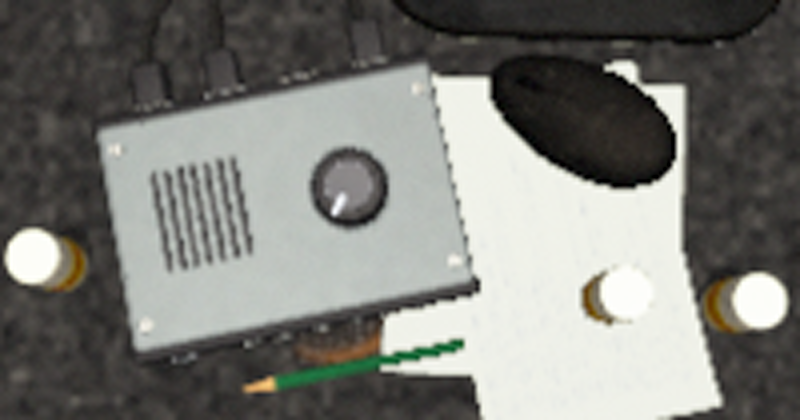

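View pics/sc.png

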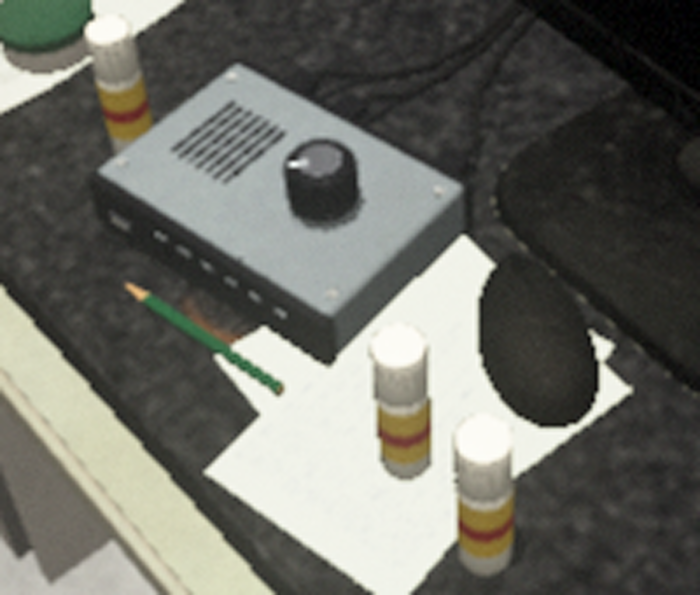

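Run:
```python
from h import *
print(tcp_to_tips if not callable(tcp_to_tips) else [tcp_to_tips()])
t=save('top','pics/t1.png'); s=save('scene','pics/s1.png')
P=lambda x,y:[215+y/4,190+x/4]; S=lambda x,y:[190+y/3.5,150+x/3.5]
cs=[ray(t,P(*p),.044) for p in((100,130),(428,65),(478,285),(135,352))]
print(np.round(cs,4), 'size',[np.linalg.norm(cs[i]-cs[i-1]).round(4) for i in range(4)])
ss=[ray(s,S(*p),.044) for p in((238,64),(463,187),(333,318),(97,178))]
print(np.round(ss,4),[np.linalg.norm(ss[i]-ss[i-1]).round(4) for i in range(4)])
for c in(cs,ss):
    c=np.array(c); ctr=c.mean(0); y=(c[0]-c[1])+(c[3]-c[2]); a=np.arctan2(y[1],y[0])-np.pi/2; print('ctr',ctr,'yaw',a,'knob',ctr[:2]-.035*np.array([-np.sin(a),np.cos(a)]))
print('knob top',ray(t,P(350,184),.0785),ray(s,S(322,160),.0785))
print('mon base',ray(t,[222,340],0.01),ray(t,[188,330],.1),ray(t,[188,250],.1))
print('mon bottom scene',[ray(s,[200,340],z).round(3) for z in(.05,.1,.15)])
m=silhouettes('top','knob');print([ (d['pixel'],d['conf'],d['mask'].sum(),np.argwhere(d['mask']).mean(0)) for d in m])
```

```text
0.0726
[[0.5382 0.2479 0.044 ]
 [0.5683 0.0746 0.044 ]
 [0.453  0.0525 0.044 ]
 [0.4238 0.2292 0.044 ]] size [np.float64(0.116), np.float64(0.1759), np.float64(0.1173), np.float64(0.1791)]
[[0.5364 0.2451 0.044 ]
 [0.5671 0.0729 0.044 ]
 [0.4553 0.0499 0.044 ]
 [0.4201 0.2206 0.044 ]] [np.float64(0.1189), np.float64(0.1749), np.float64(0.1142), np.float64(0.1743)]
ctr [0.49583616 0.15103703 0.044     ] yaw 0.1679221896958354 knob [0.50168586 0.11652934]
ctr [0.49472978 0.14712493 0.044     ] yaw 0.18996063394839102 knob [0.50133849 0.11275452]
knob top [0.50327997 0.11683199 0.0785    ] [0.50326712 0.11534261 0.0785    ]
mon base [ 0.59188811 -0.02176198  0.01      ] [0.64644766 0.0064375  0.1       ] [0.65070995 0.16914356 0.1       ]
mon bottom scene [array([0.742, 0.079, 0.05 ]), array([0.696, 0.042, 0.1  ]), array([0.649, 0.006, 0.15 ])]
[([261.0, 275.7], 0.71, np.int64(303), array([262.1320132 , 276.25742574]))]
```

Request:
apply_moves([
  [[-0.7,-0.6,0],[0,0,-0.25],1],
  [[-2.1,-1.85,0],[0,0,-0.7],1],
  [[-3.6,-3.15,0],[0,0,-1.2],1],
  [[-5.1,-4.5,0],[0,0,-1.75],1],
  [[-6.6,-5.8,0],[0,0,-2.3],1],
  [[-8.1,-7.1,0],[0,0,-2.8],1],
  [[-9.6,-8.45,0],[0,0,-3.3],1],
  [[-11.1,-9.8,0],[0,0,-3.8],1],
  [[-12.6,-11.1,0],[0,0,-4.3],1],
  [[-14.1,-12.4,0],[0,0,-4.8],1],
  [[-15.6,-13.7,0],[0,0,-5.3],1],
  [[-17.1,-15.0,0],[0,0,-5.9],1],
  [[-18.6,-16.4,0],[0,0,-6.4],1],
  [[-20.1,-17.7,0.5],[0,0,-6.9],1],
  [[-21.4,-18.8,1],[0,0,-7.4],1],
  [[-22.4,-19.7,1.5],[0,0,-7.7],1],
  [[-22.95,-20.2,2],[0,0,-7.87],1],
  [[-22.95,-20.2,2],[0,0,-7.87],1],
  [[-22.95,-20.2,2],[0,0,-7.87],1],
], force=60)

```text
t: 3.68
eef_pos: [0.5018, 0.1143, 0.254]
tool_rot: [0.001, 0.994, 0.112, -0.0]
contact_force: [0.6, -0.2, 0.4]
gripper_width: 1.001
```

Run:
```python
from h import *
o=get_obs();print({k:np.round(v,4).tolist() for k,v in o.items()}); print(rot(o['tool_rot']).round(4))
c=save('wrist','pics/w1.png')
for q in('knob','knob_top'):
    for d in look_for('wrist',q): print(q,d['pixel'],d['conf'],ray(c,d['pixel'],.0785))
save('scene','pics/s2.png')
```

```text
{'t': 3.675, 'q': [0.1676, 0.3356, -0.6154, 1.953, 0.2413, 0.9261, -0.3428], 'joint_vel': [0.0091, -0.0097, 0.0016, -0.002, -0.0007, -0.0027, -0.002], 'joint_torque': [-0.7706, -42.1463, -5.185, -24.3496, -0.0203, -0.0258, -0.0027], 'eef_pos': [0.5018, 0.1143, 0.254], 'tool_rot': [0.0005, 0.9937, 0.1124, -0.0002], 'contact_force': [0.5593, -0.2365, 0.4382], 'torque': [-0.012, 0.0186, -0.0195], 'gripper_width': 1.0008}
[[ 9.747e-01  2.234e-01 -3.000e-04]
 [ 2.234e-01 -9.747e-01 -1.100e-03]
 [-5.000e-04  1.000e-03 -1.000e+00]]
knob [199.0, 283.0] 0.55 [0.50067283 0.12468287 0.0785    ]
knob_top [201.5, 283.7] 0.61 [0.50177391 0.12262547 0.0785    ]
knob_top [16.4, 284.7] 0.32 [0.47084195 0.25886954 0.0785    ]
```

View pics/w1.png

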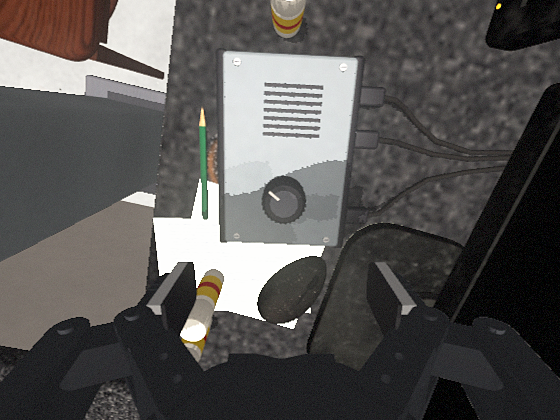

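View pics/s2.png

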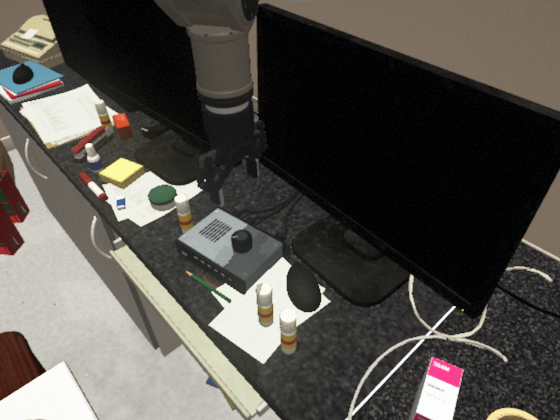

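Run:
```python
from h import *
c=save('wrist','pics/w2.png')
print(c.keys())
a=cv2.imread('pics/w2.png')[165:255,210:370];cv2.imwrite('pics/wc.png',cv2.resize(a,None,fx=5,fy=5,interpolation=cv2.INTER_CUBIC))
cs=[ray(c,p,.044) for p in([52,222],[55,363],[243,349],[241,222])]
print(np.round(cs,4),'ctr',np.mean(cs,0))
```

```text
dict_keys(['color', 'mtx', 'hand_eye', 'R', 'eye'])
[[0.423  0.2313 0.044 ]
 [0.5414 0.2562 0.044 ]
 [0.5809 0.0851 0.044 ]
 [0.452  0.0578 0.044 ]] ctr [0.49935557 0.15757533 0.044     ]
```

View pics/wc.png

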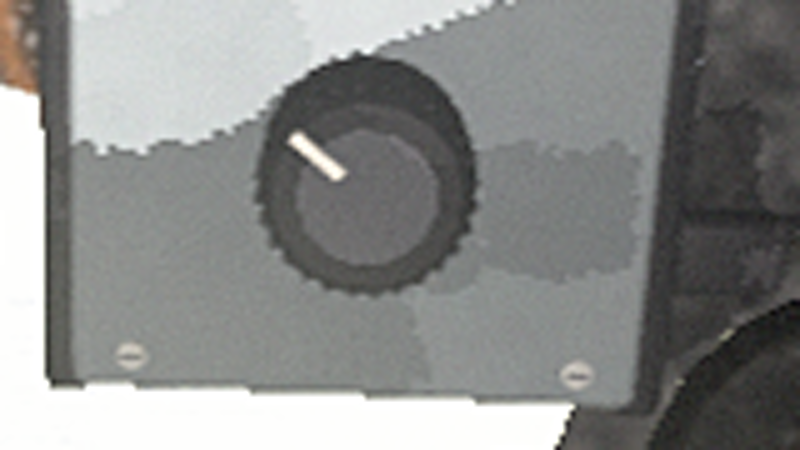

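Request:
apply_moves([
  [[0,-0.1,0.6],[0,0,0],1],
  [[0,-0.15,1.3],[0,0,0],1],
  [[0,-0.15,2],[0,0,0],1],
  [[0,-0.15,2],[0,0,0],1],
  [[0,-0.15,2],[0,0,0],1],
])

```text
t: 4.55
eef_pos: [0.5011, 0.1197, 0.2038]
tool_rot: [-0.0, 0.994, 0.114, -0.0]
contact_force: [-1.1, -0.2, -0.1]
gripper_width: 0.999
```

Run:
```python
from h import *
print(get_obs()['eef_pos'])
c=save('wrist','pics/w3.png')
a=cv2.imread('pics/w3.png')[160:420,150:410];cv2.imwrite('pics/wc3.png',cv2.resize(a,None,fx=2.2,fy=2.2,interpolation=cv2.INTER_CUBIC))
```

```text
[0.50111874 0.11971002 0.20381779]
```

View pics/w3.png

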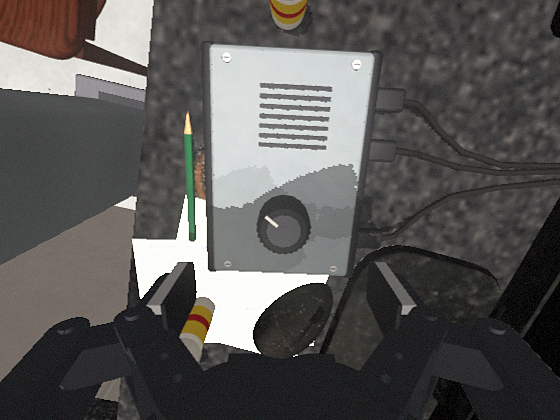

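View pics/wc3.png

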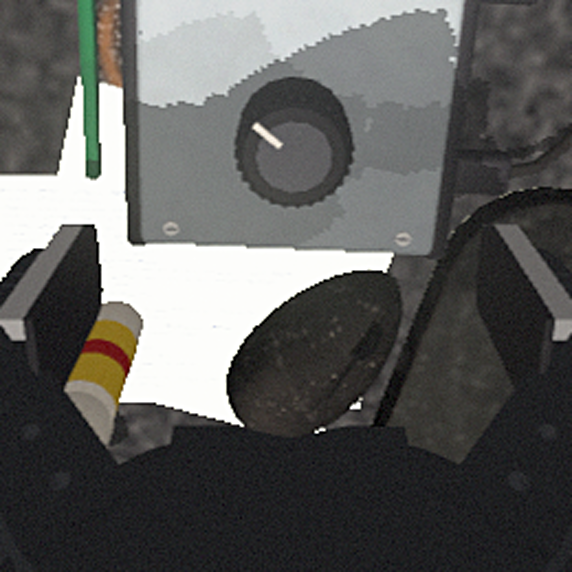

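Run:
```python
from h import *
c=save('wrist','pics/w4.png')
print(ray(c,[231.4,284.1],.0785), [ray(c,[160+y/2.2,150+x/2.2],.044) for x,y in((171,228),(403,240))])
print([ray(c,p,.044) for p in([57.5,227],[64.5,357])])
t=save('top','pics/t2.png')
P=lambda x,y:[215+y/4,190+x/4]
print([ray(t,P(*p),.044) for p in((147,325),(117,149),(418,89),(455,260))])
```

```text
[0.5030514  0.12034904 0.0785    ] [array([0.46558236, 0.06662686, 0.044     ]), array([0.55664037, 0.08227269, 0.044     ])]
[array([0.43698951, 0.22638404, 0.044     ]), array([0.52788271, 0.24287372, 0.044     ])]
[array([0.43716463, 0.22304845, 0.044     ]), array([0.52801092, 0.23890804, 0.044     ]), array([0.55562708, 0.08026585, 0.044     ]), array([0.46606904, 0.0639057 , 0.044     ])]
```

Request:
apply_moves([
  [[0.06,0.05,0.5],[0,0,0.7],1],
  [[0.06,0.05,1],[0,0,1.4],1],
  [[0.06,0.05,1.6],[0,0,2],1],
  [[0.06,0.05,2],[0,0,2],1],
  [[0.06,0.05,2],[0,0,2],1],
  [[0.06,0.05,2],[0,0,2],1],
])

```text
t: 5.45
eef_pos: [0.5031, 0.1188, 0.1544]
tool_rot: [-0.0, 0.998, -0.06, 0.0]
contact_force: [-0.5, 0.1, 0.5]
gripper_width: 0.996
```

Run:
```python
from h import *
o=get_obs();print({k:np.round(v,4).tolist() for k,v in o.items()}); print(rot(o['tool_rot']).round(4))
c=save('wrist','pics/w5.png')
```

```text
{'t': 5.45, 'q': [0.0342, 0.4653, -0.477, 2.0299, 0.319, 0.7168, -0.7627], 'joint_vel': [0.0012, -0.0059, -0.0003, -0.0028, -0.0004, -0.0024, -0.0085], 'joint_torque': [-0.0758, -47.7066, -4.6325, -19.438, 0.0127, 0.0098, 0.0143], 'eef_pos': [0.5031, 0.1188, 0.1544], 'tool_rot': [-0.0002, 0.9982, -0.0601, 0.0004], 'contact_force': [-0.5148, 0.1099, 0.5264], 'torque': [-0.0187, 0.0228, 0.0189], 'gripper_width': 0.9963}
[[ 9.928e-01 -1.201e-01  8.000e-04]
 [-1.201e-01 -9.928e-01  3.000e-04]
 [ 8.000e-04 -4.000e-04 -1.000e+00]]
```

View pics/w5.png

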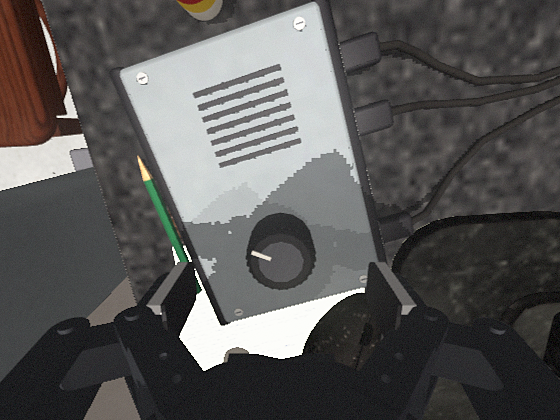

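Request:
apply_moves([
  [[0,0,0.35],[0,0,0],1],
  [[0,0,0.7],[0,0,0],1],
  [[0,0,1.04],[0,0,0],1],
  [[0,0,1.04],[0,0,0],1],
  [[0,0,1.04],[0,0,0],1],
])

```text
t: 6.12
eef_pos: [0.5028, 0.1187, 0.1278]
tool_rot: [-0.0, 0.998, -0.061, -0.0]
contact_force: [0.6, 0.3, -0.5]
gripper_width: 0.998
```

Run:
```python
from h import *
o=get_obs();print({k:np.round(v,4).tolist() for k,v in o.items() if k in('eef_pos','contact_force','torque')})
c=save('wrist','pics/w6.png');save('scene','pics/s6.png')
a=cv2.imread('pics/s6.png')[160:300,150:350];cv2.imwrite('pics/s6c.png',cv2.resize(a,None,fx=3.5,fy=3.5,interpolation=cv2.INTER_CUBIC))
```

```text
{'eef_pos': [0.5028, 0.1187, 0.1278], 'contact_force': [0.6436, 0.2726, -0.523], 'torque': [0.0164, -0.0063, 0.0331]}
```

View pics/w6.png

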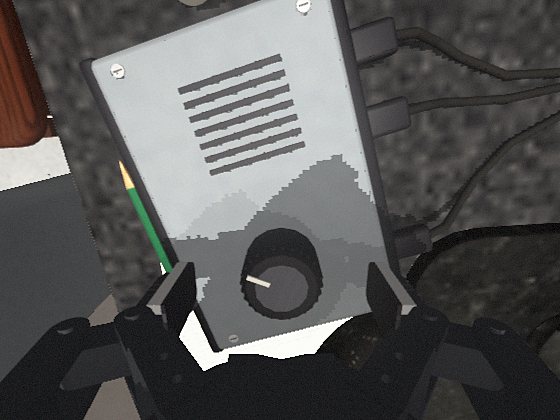

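View pics/s6c.png

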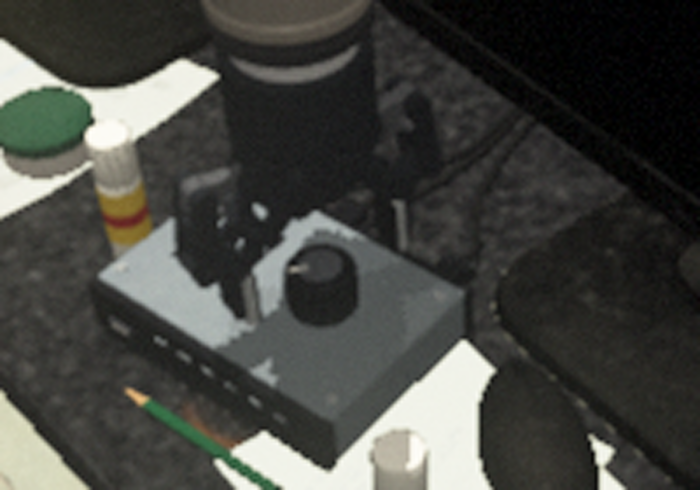

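Request:
apply_moves([
  [[0,0,0],[0,0,0],0.4],
  [[0,0,0],[0,0,0],0.2],
  [[0,0,0],[0,0,0],0],
  [[0,0,0],[0,0,0],-0.4],
  [[0,0,0],[0,0,0],-1],
  [[0,0,0],[0,0,0],-1],
  [[0,0,0],[0,0,0],-1],
  [[0,0,0],[0,0,0],-1],
], force=60)

```text
t: 7.22
eef_pos: [0.5029, 0.1186, 0.1283]
tool_rot: [0.0, 0.998, -0.061, 0.0]
contact_force: [-1.5, -1.2, 5.6]
gripper_width: 0.45
```

```bash
cat > g.py <<'E'
from h import *
import sys
o=get_obs();print({k:np.round(v,4).tolist() for k,v in o.items() if k in('t','q','eef_pos','contact_force','torque','gripper_width')})
x=rot(o['tool_rot'])[:,0];print('toolx yaw deg',np.degrees(np.arctan2(x[1],x[0])).round(2))
E
python3 g.py
python3 - <<'E'
from h import *
save('scene','pics/s7.png');save('wrist','pics/w7.png')
a=cv2.imread('pics/s7.png')[160:300,150:350];cv2.imwrite('pics/s7c.png',cv2.resize(a,None,fx=3.5,fy=3.5,interpolation=cv2.INTER_CUBIC))
E
```

```text
{'t': 7.225, 'q': [0.0136, 0.5061, -0.4541, 2.0439, 0.352, 0.6658, -0.7926], 'eef_pos': [0.5029, 0.1186, 0.1283], 'contact_force': [-1.5209, -1.1617, 5.584], 'torque': [-0.1793, 0.2475, -0.0687], 'gripper_width': 0.4502}
toolx yaw deg -6.96
```

View pics/w7.png

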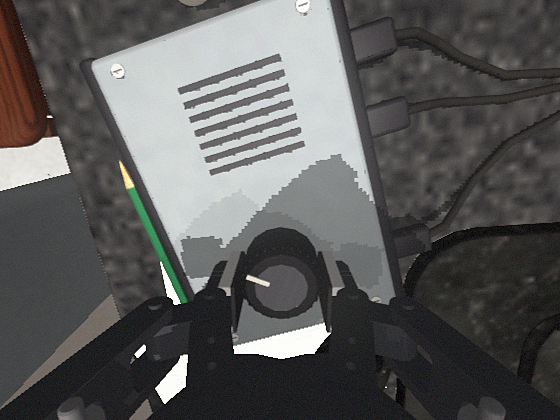

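View pics/s7c.png

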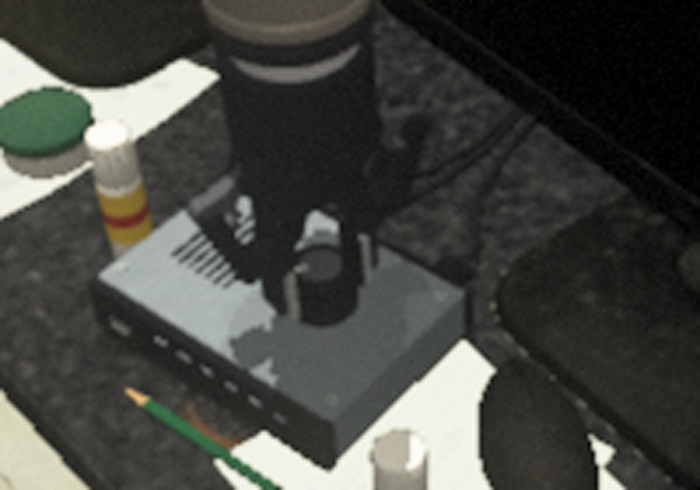

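Request:
apply_moves([
  [[0,0,-0.03],[0,0,0],-1],
  [[0,0,-0.03],[0,0,0],-1],
])

```text
t: 7.58
eef_pos: [0.5029, 0.1186, 0.1284]
tool_rot: [-0.0, 0.998, -0.061, 0.0]
contact_force: [2.0, 0.3, -3.3]
gripper_width: 0.448
```

```bash
python3 g.py
```

```text
{'t': 7.575, 'q': [0.0142, 0.5059, -0.4545, 2.0438, 0.3513, 0.666, -0.7918], 'eef_pos': [0.5029, 0.1186, 0.1284], 'contact_force': [2.015, 0.3225, -3.2534], 'torque': [0.044, -0.367, -0.0011], 'gripper_width': 0.4476}
toolx yaw deg -6.96
```

Request:
apply_moves([
  [[0,0,0],[0,0,-0.4],-1],
  [[0,0,0],[0,0,-0.8],-1],
])

```text
t: 7.82
eef_pos: [0.503, 0.1186, 0.1284]
tool_rot: [-0.0, 1.0, 0.01, 0.0]
contact_force: [3.1, 0.5, -5.0]
gripper_width: 0.444
```

```bash
python3 g.py
```

```text
{'t': 7.825, 'q': [0.0415, 0.5125, -0.4889, 2.0419, 0.3778, 0.6738, -0.6735], 'eef_pos': [0.503, 0.1186, 0.1284], 'contact_force': [3.1078, 0.4937, -4.959], 'torque': [0.091, -0.4329, -0.0964], 'gripper_width': 0.4442}
toolx yaw deg 1.14
```

Request:
apply_moves([
  [[0,0,0],[0,0,-0.5],-1],
  [[0,0,0],[0,0,-1.0],-1],
  [[0,0,0],[0,0,-1.45],-1],
  [[0,0,0],[0,0,-1.45],-1],
])

```text
t: 8.32
eef_pos: [0.5031, 0.1186, 0.1285]
tool_rot: [-0.0, 0.991, 0.135, 0.0]
contact_force: [2.4, 0.4, -5.3]
gripper_width: 0.449
```

```bash
python3 g.py
```

```text
{'t': 8.325, 'q': [0.0897, 0.5255, -0.5503, 2.0386, 0.425, 0.6887, -0.4638], 'eef_pos': [0.5031, 0.1186, 0.1285], 'contact_force': [2.3673, 0.3511, -5.2527], 'torque': [0.1407, -0.6894, 0.0541], 'gripper_width': 0.4486}
toolx yaw deg 15.49
```

Request:
apply_moves([
  [[0,0,0],[0,0,-0.4],-1],
  [[0,0,0],[0,0,-0.6],-1],
])

```text
t: 8.57
eef_pos: [0.5031, 0.1186, 0.1285]
tool_rot: [-0.0, 0.982, 0.187, 0.0]
contact_force: [2.9, -0.5, -6.7]
gripper_width: 0.45
```

```bash
python3 g.py
```

```text
{'t': 8.575, 'q': [0.109, 0.5312, -0.5751, 2.0373, 0.4443, 0.6953, -0.3757], 'eef_pos': [0.5031, 0.1186, 0.1285], 'contact_force': [2.928, -0.5477, -6.7147], 'torque': [0.2119, -0.9162, -0.1515], 'gripper_width': 0.4501}
toolx yaw deg 21.5
```

Request:
apply_moves([
  [[0,0,0],[0,0,-0.6],-1],
  [[0,0,0.01],[0,0,-1.1],-1],
  [[0,0,0.01],[0,0,-1.65],-1],
  [[0,0,0.01],[0,0,-1.65],-1],
])

```text
t: 9.07
eef_pos: [0.5032, 0.1187, 0.1285]
tool_rot: [-0.0, 0.946, 0.325, 0.0]
contact_force: [2.9, 1.0, -5.3]
gripper_width: 0.445
```

```bash
python3 g.py
```

```text
{'t': 9.075, 'q': [0.1618, 0.5491, -0.644, 2.0338, 0.498, 0.7151, -0.1349], 'eef_pos': [0.5032, 0.1187, 0.1285], 'contact_force': [2.9048, 1.001, -5.2606], 'torque': [0.2162, -0.9127, 0.0602], 'gripper_width': 0.4453}
toolx yaw deg 37.94
```

Request:
apply_moves([
  [[0,0,0],[0,0,-0.3],-1],
  [[0,0,0],[0,0,-0.6],-1],
])

```text
t: 9.32
eef_pos: [0.5038, 0.118, 0.1285]
tool_rot: [0.0, 0.928, 0.372, 0.001]
contact_force: [5.8, -0.1, -5.7]
gripper_width: 0.448
```

```bash
python3 g.py
```

```text
{'t': 9.325, 'q': [0.1805, 0.5559, -0.6668, 2.032, 0.5166, 0.7226, -0.0482], 'eef_pos': [0.5038, 0.118, 0.1285], 'contact_force': [5.7831, -0.1417, -5.7397], 'torque': [-0.1053, -1.2762, -1.4541], 'gripper_width': 0.4478}
toolx yaw deg 43.72
```

Request:
apply_moves([
  [[0,0,0],[0,0,0.3],-1],
  [[0,0,0],[0,0,0.3],-1],
])

```text
t: 9.57
eef_pos: [0.5037, 0.118, 0.1285]
tool_rot: [0.001, 0.937, 0.349, 0.001]
contact_force: [4.4, -1.5, -6.4]
gripper_width: 0.448
```

```bash
python3 g.py
```

```text
{'t': 9.575, 'q': [0.1705, 0.5521, -0.6544, 2.0329, 0.508, 0.7188, -0.0923], 'eef_pos': [0.5037, 0.118, 0.1285], 'contact_force': [4.3826, -1.4708, -6.4336], 'torque': [-0.2111, -1.2313, 0.0193], 'gripper_width': 0.4479}
toolx yaw deg 40.8
```

```bash
cat > p.py <<'E'
from h import *
import sys
f=sys.argv[1]
if len(sys.argv)<3: save('wrist',f)
im=cv2.imread(f)
g=im[255:312,238:325].astype(int)
m=(g.min(2)>120); n,l,s,c=cv2.connectedComponentsWithStats(m.astype(np.uint8))
for i in range(1,n):
    if 15<s[i,4]<300:
        yx=np.argwhere(l==i); p=yx[:,::-1]-yx[:,::-1].mean(0); u,d,v=np.linalg.svd(p.astype(float)); print(s[i],c[i]+[238,255],'ang',np.degrees(np.arctan2(v[0,1],v[0,0])))
cv2.imwrite(f[:-4]+'c.png',cv2.resize(im[210:330,210:350],None,fx=5,fy=5,interpolation=cv2.INTER_CUBIC))
E
python3 p.py pics/w7.png x; echo; python3 p.py pics/w8.png
```

```text
[  8  20  24  12 122] [257.5        280.52459016] ang 19.67065079173201

[  9  17  24  12 107] [258.04672897 277.38317757] ang 21.53358385640806
```

View pics/w8c.png

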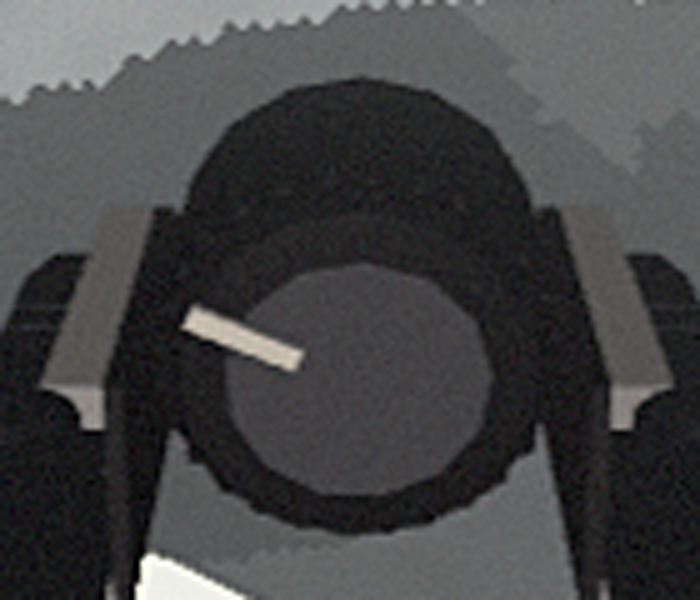

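View pics/w7c.png

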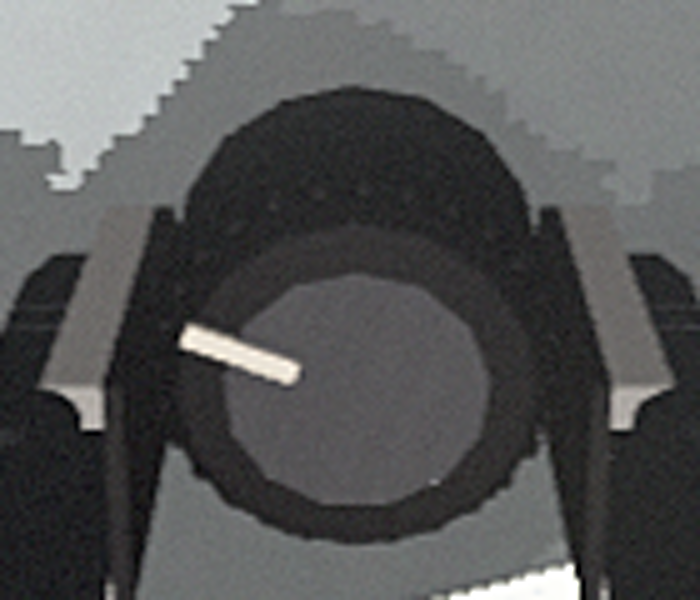

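Request:
apply_moves([
  [[0,0,0],[0,0,0.5],-1],
  [[0,0,0],[0,0,1],-1],
  [[0,0,0],[0,0,1.5],-1],
  [[0,0,0],[0,0,2],-1],
  [[0,0,0],[0,0,2.25],-1],
  [[0,0,0],[0,0,2.75],-1],
  [[0,0,0],[0,0,3.25],-1],
  [[0,0,0],[0,0,3.75],-1],
  [[0,0,0],[0,0,4.25],-1],
  [[0,0,0],[0,0,4.5],-1],
  [[0,0,0],[0,0,4.5],-1],
])

```text
t: 11.0
eef_pos: [0.5028, 0.1178, 0.1285]
tool_rot: [0.001, 0.999, -0.035, -0.0]
contact_force: [3.9, -4.1, -1.1]
gripper_width: 0.446
```

```bash
python3 g.py; python3 p.py pics/w9.png
```

```text
{'t': 11.0, 'q': [0.0244, 0.508, -0.4665, 2.0434, 0.3622, 0.6699, -0.749], 'eef_pos': [0.5028, 0.1178, 0.1285], 'contact_force': [3.9022, -4.0656, -1.0715], 'torque': [-0.9904, -0.6668, 0.0194], 'gripper_width': 0.4457}
toolx yaw deg -4.01
[  9  17  24  12 123] [258.19512195 277.60162602] ang 21.613225837677938
```

Request:
apply_moves([
  [[0,0,-0.01],[0,0,0.5],-1],
  [[0,0,-0.015],[0,0,1],-1],
  [[0,0,-0.015],[0,0,1.5],-1],
  [[0,0,-0.015],[0,0,2],-1],
  [[0,0,-0.015],[0,0,2.25],-1],
  [[0,0,-0.015],[0,0,2.25],-1],
])

```text
t: 11.8
eef_pos: [0.5023, 0.118, 0.1285]
tool_rot: [0.001, 0.974, -0.229, -0.0]
contact_force: [2.3, -4.6, -3.8]
gripper_width: 0.445
```

```bash
python3 g.py; python3 p.py pics/w10.png
```

```text
{'t': 11.8, 'q': [-0.0521, 0.492, -0.3709, 2.049, 0.2875, 0.6511, -1.0749], 'eef_pos': [0.5023, 0.118, 0.1285], 'contact_force': [2.3198, -4.6064, -3.8345], 'torque': [-1.1713, -0.3756, -0.129], 'gripper_width': 0.445}
toolx yaw deg -26.43
[  9  17  24  13 125] [258.304 277.6  ] ang 21.4445323611106
```

Request:
apply_moves([
  [[0,0,0],[0,0,0.03],-1],
  [[0,0,0.05],[0,0,0.03],-1],
  [[0,0,0.1],[0,0,0.03],-1],
  [[0,0,0.15],[0,0,0.03],-1],
  [[0,0,0.2],[0,0,0.03],-1],
  [[0,0,0.25],[0,0,0.03],-1],
  [[0,0,0.25],[0,0,0.03],-1],
], force=90)

```text
t: 12.72
eef_pos: [0.5023, 0.1181, 0.1235]
tool_rot: [0.001, 0.973, -0.231, -0.0]
contact_force: [-2.8, -5.9, 10.8]
gripper_width: 0.441
```

```bash
python3 g.py; python3 p.py pics/w11.png
```

```text
{'t': 12.725, 'q': [-0.0568, 0.5, -0.3658, 2.0512, 0.293, 0.6408, -1.0846], 'eef_pos': [0.5023, 0.1181, 0.1235], 'contact_force': [-2.8438, -5.8541, 10.8158], 'torque': [-1.3732, 0.5908, 0.0106], 'gripper_width': 0.4414}
toolx yaw deg -26.7
[  9  17  24  12 123] [258.03252033 277.71544715] ang 21.340404612966413
```

View pics/w11c.png

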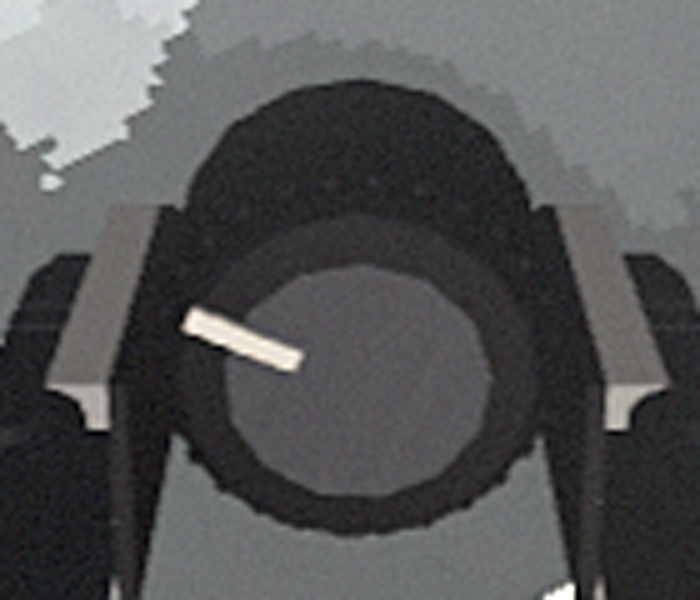

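Request:
apply_moves([
  [[0,0,0.03],[0,0,0],-1],
  [[0,0,0.05],[0,0,0],-1],
  [[0,0,0.05],[0,0,0],-1],
  [[0,0,0.05],[0,0,0],-1],
])

```text
t: 13.28
eef_pos: [0.5024, 0.1182, 0.1233]
tool_rot: [0.001, 0.973, -0.231, 0.0]
contact_force: [-6.2, -7.6, 23.6]
gripper_width: 0.435
```

```bash
python3 g.py; python3 p.py pics/w12.png
python3 - <<'E'
from h import *
save('scene','pics/s12.png');save('top','pics/t12.png')
E
```

```text
{'t': 13.275, 'q': [-0.0576, 0.5002, -0.3653, 2.0514, 0.2939, 0.6403, -1.0857], 'eef_pos': [0.5024, 0.1182, 0.1233], 'contact_force': [-6.2302, -7.5843, 23.6493], 'torque': [-1.6458, 1.4809, -0.0013], 'gripper_width': 0.4351}
toolx yaw deg -26.7
[  8  17  25  13 123] [257.8699187  277.99186992] ang 21.537506994935093
```

View pics/s12.png

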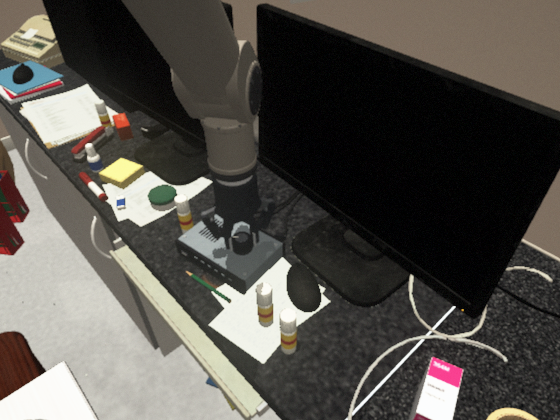

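View pics/w12.png

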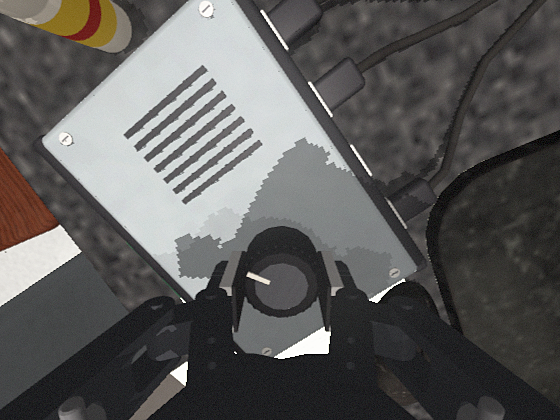

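```bash
python3 -c "
from station import *
print(hand_in())"
```

```text
the job is handed in; nothing more can be done
None
```

The knob is at the third click, pushed fully in and still gripped, and the job is handed in at about 13.5 s of the 64 s allowed.

- **End stop:** I gripped the knob round its sides and turned it anticlockwise two clicks. There the torque rose to 1.45 N m, against about 0.25 N m for a click. The grip slipped about 2.8° at the stop, so I counted clicks from the torque-free position afterwards.
- **Third click:** I turned it 67.5° clockwise. At a pause at the second click and again at the third, the torque was close to zero and the pointer kept its angle to the jaws, so it had not slipped further.
- **Not pushed in while turning:** every vertical reading while turning showed a slight upward pull on the knob. As the jaws closed, before any turning, it pressed down with 5.6 N, just under the 6 N needed to start pushing in. I eased that off straight away.
- **Pressed in:** the tool went down 5 mm. The force then climbed from 10.8 to 23.6 N over the last 0.2 mm, so the knob is against its inner stop.
- **Things round the box:** the last scene picture shows the mouse, glue sticks and pencil where they stood at the start.

**Not confirmed or disagreeing:**
- I could not see the lamps or screens respond, so the third computer being selected rests on the click count.
- The wrist camera and the overhead ("top") camera differed by about 3 mm on the knob's position, so I used a point between them.

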